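# Fetch the boxed-in sample vial for weighing

## Task

The capped sample vial stands boxed in on the white store tray. Clear the three vessels round it (small bottle, large bottle, beaker) over to the metal side tray, stand the vial upright in the middle of the balance pan while they wait there, and only then put each vessel back upright in the middle of the very recess it came from. Knock nothing over and leave the conical flask where it stands.

Things in the scene. Friction and masses are not known exactly. Their poses are not given: they have to be found in the camera images.
- store_tray: White plastic plate 172 x 240 x 14 mm (own x, y, z), fixed. Origin: centre of its underside; at yaw 0 its x points away from the robot. Round recesses 6 mm deep (floor 8 mm above the underside): three of 80 mm at (35, 70), (-35, 0), (35, -70) mm in own x, y, each holding one vessel at the start (which one changes), centred to about 4 mm; one of 30 mm at (35, 0) with the vial.
- side_tray: Bare metal tray 210 x 260 mm (own x, y), flat floor 4 mm above the bench with a rim 8 mm high and 5 mm thick round it, fixed, empty at the start. Origin: centre of its underside, z up. It and the store tray may change sides.
- balance: Small grey balance, fixed. Origin: on the bench under the centre of its round steel pan (90 mm across, flat top 38 mm above the bench). Body 135 x 104 mm, top 30 mm high, from 52 mm behind the pan centre to 83 mm in front of it (its own -x, towards the robot, where the display is). To the left behind it is a fixed monitor: near corner at x 0.60, y 0.27 m, from 0.15 to 0.47 m high.
- small_bottle: Small brown reagent bottle with black screw cap, 44 mm diameter, 100 mm high, 0.14 kg: straight body to about 60 mm, cap 26 mm diameter from 76 mm up. Origin: centre of its underside, z up (it may stand leaning by up to 3 degrees).
- large_bottle: Clear glass reagent bottle with a label and a blue screw cap, 60 mm diameter, 142 mm high, 0.3 kg: straight body to about 90 mm, cap 36 mm diameter from 118 mm up. Origin: centre of its underside, z up (it may stand leaning by up to 3 degrees).
- beaker: Glass beaker with a pouring lip, part filled (rigid), 57 x 62 mm, 68 mm high, 0.06 kg; the lip is along its own y axis, so it is 57 mm wide across its own x. Origin: centre of its underside, z up.
- vial: Small glass sample vial with black cap, 21 mm diameter, 58 mm high. Origin: centre of its underside, z up.
- flask: Conical glass flask, 63 mm diameter at the foot, 105 mm high, a bystander on the bench. Origin: centre of its underside, z up.

How it is judged:
By the outcome, as a careful person would: the job done as asked, in the order asked, and still so for the second after the job is handed in, with the robot touching nothing.
It also fails if it takes over 149 s, if anything falls off the work surface, if the arm or the gripper's body presses on something with over 40 N, if the wrist force passes 120 N, or if a joint passes its speed limit or range.

## Robot

A 6-joint arm with a two-finger parallel gripper is mounted at the origin on the work surface; the furniture and walls round the work are solid. World frame = base frame: x ahead of the robot, y to its left, z up, the work surface at z = 0. Lengths are in mm, angles in rad, forces in N, time in s.
With the tool pointing down it reaches from about 150 to 775 mm from the base axis. Payload 6.1 kg.
Tool frame: the origin (TCP) lies midway between the tips of the shut fingers; the grasp point (between the pads) lies 19 mm behind it (grasp_offset is the distance from the TCP to the grasp point, in mm); z points along the fingers, y is the line along which they close (so a half turn about z gives the same grasp; the last joint's range is limited). The gripper opens to 85 mm and grips with 20 to 120 N. Pads are 22 mm wide; open, the fingers measure 114 mm over their backs; the gripper's body (76 mm by 85 mm) begins 54 mm behind the grasp point. The pads swing forward as they close: fully open they stand 13 mm farther back than shut.
Start: joints at [-1.144, 0.126, -0.04, 1.405, 0, 1.571], TCP at [217.321, -477.891, 231.295] pointing down, gripper open.
Joint ranges: [-2.72, 2.72], [-0.95, 1.95], [-1.27, 1.35], [-1.78, 2.02], [-1.46, 1.47], [-3.14, 3.14]. Speed limits (rad/s): [2.39, 2.39, 3.01, 3.14, 3.14, 3.14].

## Interface

Orientations are given as a unit quaternion [w, x, y, z].
In Python, from station import * gives the robot as it stands.
- The arm moves only by the shell command python3 -m pendant 'ROWS' [FORCE]. ROWS is JSON, a list that holds one entry, the list of rows, each a list of 7 numbers: the turn, a rotation vector about the world's x, y, z in degrees, then the shift along the world's x, y, z in mm, then the finger opening in mm, from 0 to 85.4. A call has 1 to 20 rows; each row is the pose to reach, as a shift and turn from the pose commanded when the call began; what a row does not reach only later rows make up. A row lasts 1/10 s, in which the tool goes at most 50 mm and 8.59 degrees, less where a joint would pass 70% of its speed; a pose out of reach is approached as far as the arm can. A call with a gripper value outside its range is refused whole. The fingers move at their own pace and stop on an object; FORCE is the grip in N (left out, the last holds). Time passes only in rows, so rows that repeat a pose let the fingers close. It gives the time, the measured TCP pose, the force, the opening and the grip force at its end, in the units of the state.
- observe(): the state, without advancing time (a new reading comes with each control period).
- grab_frame(name): name is "scene" or "top" or "wrist"; returns (picture, depth): 400x640x3 uint8, blue, green, red; 400x640 float32, mm along the optical axis (not along the pixel's ray), 0 where there is no reading.
- calibration(name): a dict with "mtx" (3x3 intrinsics, pixels), "k1" (the pictures are not rectified: a ray, as slopes to the right and down, at radius r is drawn at 1 + k1 r^2 times it, then the intrinsics apply), "xyz" and "rotation" of the camera in the world. Camera axes: x right, y down, z forward; pixel columns grow to the right and rows downward; lengths in mm; the calibration is good to about 2 mm. A picture is of the moment at which its call begins: read the wrist's pose just before it. calibration takes no time and is no camera call; for the wrist camera it gives the pose at the moment of the call.
- close_job(): hands the job in; it is judged then, once.
Trained networks look in the newest picture that a camera, given by its name, has taken for a name from the list of things; names that differ only in an ending like _2 or _b are one class to them, and where a whole thing is asked for, a point or a joint stands for the part that bears it (a point fixed in the world has none). Each returns a list of dicts, best first, with "score" (0 to 1); they miss things now and then, are a little off and sometimes report something else, mostly with a low value. They report only what shows in the picture. A call takes as long as a camera call.
- recognise(camera, thing): "point" ([x, y, z] in mm, in world coordinates, good to about 4 mm: the middle of the surface that is visible of it).
- outline_of(camera, thing): "pixels" (400x640 bool, what is visible of it).
The state is a dict: "time_s": time; "q": joint angles; "qd": joint speeds; "joint_torque": joint torques, N m; "position": TCP position; "orientation": TCP orientation; "ft_force": force on the tool from outside, world axes, zero at the start; "ft_torque": the same for the moment, N m; "width": finger opening in mm; "gripper_force": force on a finger pad.
Only numpy, scipy, OpenCV 4.12 (cv2) and the standard library are available. Lean on these libraries where they do the work, as an engineer would, in place of code of your own. Each camera call takes 0.05 s, during which the arm holds its last target. There are 200 camera calls.

## Working session

There is one attempt and no reset: what is moved stays moved. The work goes in short steps, Python scripts to look and compute and a shell command to move; the robot and the scene stay as the last step left them, time stands still between calls to the robot, and variables do not carry over. Pictures are saved under pics/ and viewed, at most 14 in all, crops included, and the job is handed in when it is done.

```bash
ls; mkdir -p pics
cat > h.py <<'E'
from station import *
import numpy as np, cv2
def cloud(name, depth, mask=None):
    c=calibration(name); K=np.array(c["mtx"],float); k1=c["k1"]
    v,u=np.nonzero((depth>0) if mask is None else ((depth>0)&mask))
    p=cv2.undistortPoints(np.stack([u,v],1).astype(float).reshape(-1,1,2),K,np.array([k1,0,0,0,0.]))[:,0]
    z=depth[v,u][:,None]
    return np.hstack([p*z,z])@np.array(c["rotation"]).T+np.array(c["xyz"]),u,v
E
python3 - <<'E'
from h import *
for n in("scene","top"):
    p,d=grab_frame(n); cv2.imwrite(f"pics/{n}0.png",p); np.save(f"pics/{n}0.npy",d)
    c=calibration(n);print(n,c["xyz"],np.round(c["rotation"],3).tolist())
    for t in "store_tray side_tray balance small_bottle large_bottle beaker vial flask".split():
        r=recognise(n,t); print(t,[(np.round(x["point"]).tolist(),round(x["score"],2)) for x in r[:2]])
print(observe())
E
```

```text
pics
scene [ 55.92188498 435.29980682 720.71234141] [0.15, -0.397, 0.848, -0.318]
store_tray [([381.0, 287.0, 12.0], 0.74)]
side_tray [([460.0, -120.0, 3.0], 0.98), ([426.0, 340.0, 98.0], 0.69)]
balance [([462.0, -121.0, 1.0], 0.69), ([622.0, 83.0, 30.0], 0.66)]
small_bottle [([439.0, 205.0, 74.0], 0.63), ([622.0, 86.0, 27.0], 0.32)]
large_bottle []
beaker [([379.0, 260.0, 47.0], 0.75)]
vial [([440.0, 270.0, 54.0], 0.48)]
flask [([372.0, 79.0, 47.0], 0.72)]
top [435.03402723  59.203838   967.66577101] [-0.03, 0.713, -0.7, 0.02]
store_tray [([402.0, 250.0, 12.0], 0.84), ([444.0, 267.0, 65.0], 0.21)]
side_tray [([468.0, -136.0, 3.0], 0.94)]
balance [([635.0, 78.0, 33.0], 0.8)]
small_bottle [([632.0, 80.0, 36.0], 0.69), ([444.0, 188.0, 73.0], 0.51)]
large_bottle []
beaker [([371.0, 265.0, 38.0], 0.63)]
vial [([447.0, 267.0, 67.0], 0.46)]
flask [([382.0, 63.0, 33.0], 0.7)]
{'time_s': 0.9, 'q': array([-1.14399176e+00,  1.25795814e-01, -3.95541110e-02,  1.40536655e+00,
        3.90689210e-05,  1.57081911e+00]), 'qd': array([ 0.00137919,  0.00158855, -0.00111284, -0.00069991,  0.00174543,
        0.00190002]), 'joint_torque': array([ 2.89501168e-04, -4.35693491e+01,  3.53089857e+01,  8.83502798e-04,
        6.37775520e-05,  6.19491743e-06]), 'position': array([ 217.34939428, -477.91610882,  231.31775997]), 'orientation': array([3.48818122e-05, 9.77318428e-01, 2.11775089e-01, 2.75472847e-05]), 'ft_force': array([-0.25880508, -0.17296845,  0.16988543]), 'ft_torque': array([-0.01932106,  0.02680323,  0.00822623]), 'gripper_force': 0.0, 'width': 85.34213724837177}
```

View pics/scene0.png

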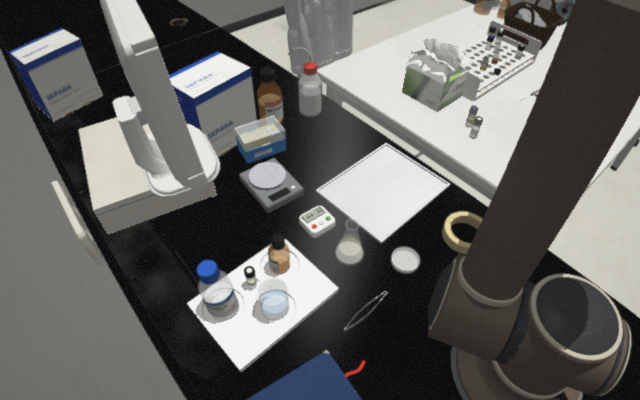

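View pics/top0.png

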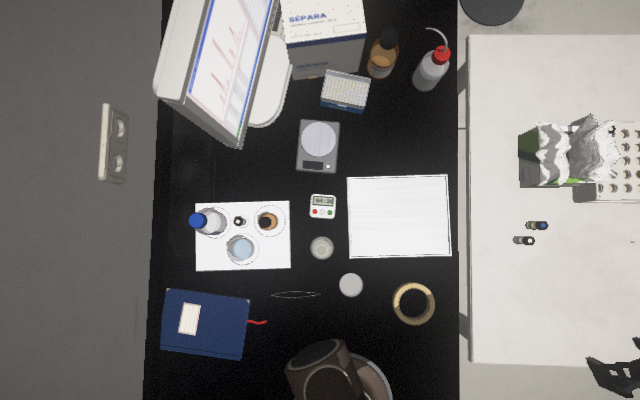

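The top view shows the store tray at left (pixels 195–291, 201–271). The large bottle is at about (205,221), the vial at (239,221), the small bottle at (268,221) and the beaker at (241,249). The side tray is at (400,217), the pan at (318,140) and the flask at (321,247). Next I measure these precisely.

```bash
cat >> h.py <<'E'
def plane(name,uv,z,c=None):
    c=c or calibration(name); K=np.array(c["mtx"],float)
    p=cv2.undistortPoints(np.asarray(uv,float).reshape(-1,1,2),K,np.array([c["k1"],0,0,0,0.]))[:,0]
    d=np.hstack([p,np.ones((len(p),1))])@np.array(c["rotation"]).T; o=np.array(c["xyz"])
    return (o+d*((z-o[2])/d[:,2:]))[:,:2]
def rect(name,m,z):
    m=m.astype(np.uint8); n,l,s,_=cv2.connectedComponentsWithStats(m); m=(l==1+np.argmax(s[1:,4])).astype(np.uint8)
    cn=max(cv2.findContours(m,0,2)[0],key=cv2.contourArea); return cv2.minAreaRect(plane(name,cn[:,0],z).astype(np.float32))
E
python3 - <<'E'
from h import *
for n in("scene","top"):
    p,d=grab_frame(n)
    for t,z in(("store_tray",14),("side_tray",8)):
        print(n,t,rect(n,outline_of(n,t)[0]["pixels"],z))
    P,u,v=cloud(n,d); 
    # cap tops / object tops within store tray region
    for nm,x0,x1,y0,y1,zr in(("large",400,490,290,380,(130,155)),("small",400,490,160,230,(95,115)),("vial",400,480,240,300,(57,75)),("beaker",320,420,220,310,(60,85)),("flask",330,430,20,120,(95,115)),("pan",560,700,20,140,(34,42))):
        s=(P[:,0]>x0)&(P[:,0]<x1)&(P[:,1]>y0)&(P[:,1]<y1)&(P[:,2]>zr[0])&(P[:,2]<zr[1]); q=P[s]
        if len(q)>3: print(n,nm,len(q),q.mean(0).round(1),np.percentile(q,3,0).round(0),np.percentile(q,97,0).round(0))
p,d=grab_frame("top"); cv2.imwrite("pics/t1.png",cv2.resize(p[115:295,180:460],None,fx=2.8,fy=2.8,interpolation=cv2.INTER_CUBIC))
E
```

```text
Traceback (most recent call last):
  File "h.py", line 16, in rect
    cn=max(cv2.findContours(m,0,2)[0],key=cv2.contourArea); return cv2.minAreaRect(plane(name,cn[:,0],z).astype(np.float32))
                                                                                   ~~~~~^^^^^^^^^^^^^^^^
  File "h.py", line 12, in plane
    d=np.hstack([p,np.ones((len(p),1))])@np.array(c["rotation"]).T; o=np.array(c["xyz"])
      ~~~~~~~~~~~~~~~~~~~~~~~~~~~~~~~~~~^~~~~~~~~~~~~~~~~~~~~~~~~~
ValueError: matmul: Input operand 1 has a mismatch in its core dimension 0, with gufunc signature (n?,k),(k,m?)->(n?,m?) (size 4 is different from 3)
```

The calibration gives rotation as a quaternion, so I convert it.

```bash
sed -i 's/np.array(c\["rotation"\])/rot(c["rotation"])/; 2a from scipy.spatial.transform import Rotation\ndef rot(q): return Rotation.from_quat(np.roll(q,-1)).as_matrix()' h.py
cat > m.py <<'E'
from h import *
for n in("scene","top"):
    p,d=grab_frame(n)
    for t,z in(("store_tray",14),("side_tray",8)):
        print(n,t,rect(n,outline_of(n,t)[0]["pixels"],z))
    P,u,v=cloud(n,d); 
    for nm,x0,x1,y0,y1,zr in(("large",400,490,290,380,(130,155)),("small",400,490,160,230,(95,115)),("vial",400,480,240,300,(57,75)),("beaker",320,420,220,310,(60,85)),("flask",330,430,20,120,(95,115)),("pan",560,700,20,140,(34,42))):
        s=(P[:,0]>x0)&(P[:,0]<x1)&(P[:,1]>y0)&(P[:,1]<y1)&(P[:,2]>zr[0])&(P[:,2]<zr[1]); q=P[s]
        if len(q)>3: print(n,nm,len(q),q.mean(0).round(1),np.percentile(q,3,0).round(0),np.percentile(q,97,0).round(0))
p,d=grab_frame("top"); cv2.imwrite("pics/t1.png",cv2.resize(p[115:295,180:460],None,fx=2.8,fy=2.8,interpolation=cv2.INTER_CUBIC))
E
python3 m.py
```

```text
scene store_tray ((408.4776306152344, 264.93536376953125), (179.6517333984375, 243.23204040527344), 2.1683170795440674)
scene side_tray ((467.4913635253906, -130.2998046875), (216.71990966796875, 268.4611511230469), 2.8339991569519043)
scene large 408 [440.9 340.8 146.1] [428. 325. 132.] [459. 356. 151.]
scene small 154 [442.1 197.3 106.1] [433. 187.  96.] [454. 207. 110.]
scene vial 169 [428.4 264.3  65.6] [401. 250.  58.] [453. 276.  74.]
scene beaker 348 [379.1 261.1  70.3] [350. 234.  61.] [404. 288.  78.]
scene flask 106 [384.5  63.  101.4] [371.  52.  96.] [396.  77. 106.]
scene pan 780 [655.1  77.2  38.3] [616.  38.  36.] [694. 115.  41.]
top store_tray ((411.2886962890625, 263.8645935058594), (170.89491271972656, 238.34335327148438), 3.2046661376953125)
top side_tray ((468.753662109375, -133.330078125), (211.69985961914062, 265.14794921875), 2.6650633811950684)
top large 233 [444.6 336.3 146. ] [430. 322. 133.] [460. 353. 150.]
top small 102 [444.  193.8 107.1] [432. 183.  99.] [455. 206. 111.]
top vial 80 [438.5 264.5  66.4] [402. 250.  60.] [455. 275.  74.]
top beaker 132 [376.8 266.6  71.5] [350. 233.  60.] [405. 289.  77.]
top flask 59 [382.6  63.9 102. ] [371.  52.  97.] [396.  76. 106.]
top pan 952 [656.   76.   37.4] [618.  37.  35.] [695. 115.  41.]
```

View pics/t1.png

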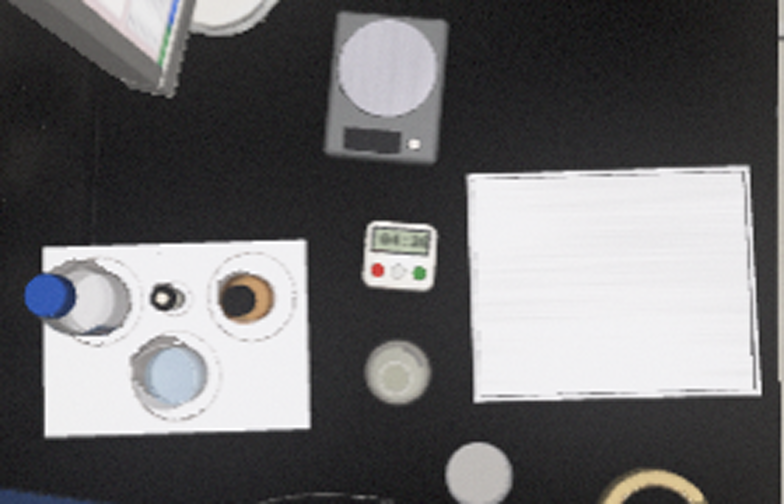

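The store tray is at about (411,264) with a yaw near 3°. The beaker's lip seems to point left, at (134,375) in the crop. I now go above the store tray for a close wrist view, turning the closing line to world x.

```bash
python3 -m pendant '[[[0,0,0,0,0,120,85],[0,0,0,0,0,180,85],[0,0,8,20,40,180,85],[0,0,16,30,90,180,85],[0,0,24,40,140,180,85],[0,0,32,50,190,180,85],[0,0,40,70,240,180,85],[0,0,48,90,290,180,85],[0,0,56,110,340,180,85],[0,0,62,130,390,180,85],[0,0,68,150,440,180,85],[0,0,68,160,490,180,85],[0,0,68,170,540,180,85],[0,0,68,180,590,180,85],[0,0,68,180,640,180,85],[0,0,68,180,690,180,85],[0,0,68,180,720,180,85],[0,0,68,180,720,180,85],[0,0,68,180,720,180,85]]]' 40
cat > w.py <<'E'
from h import *
import sys
c=calibration("wrist"); p,d=grab_frame("wrist"); np.save("pics/w.npy",d); cv2.imwrite("pics/%s.png"%sys.argv[1],p)
print(c["xyz"],rot(c["rotation"])[:,2].round(3),d[d>0].min(),d.max())
E
python3 w.py w1
```

```text
time_s: 3.25
position: [397.3, 245.5, 410.0]
orientation: [-0.001, 0.69, 0.724, -0.001]
ft_force: [-0.2, -0.0, 0.1]
width: 85.3
gripper_force: 0.0
[393.67414588 322.84175078 553.46902305] [ 0.012 -0.304 -0.953] 58.783325 1757.5398
```

View pics/w1.png

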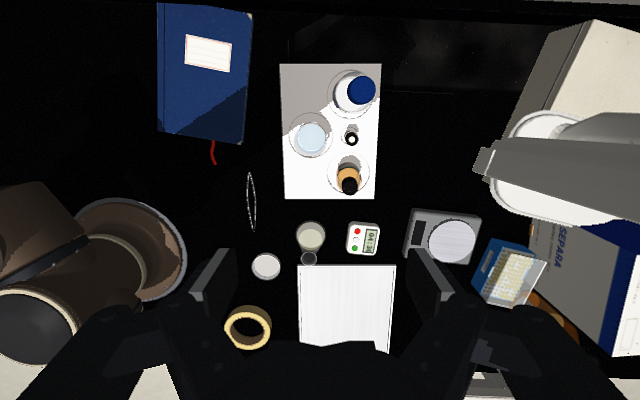

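The wrist view shows the store tray at (330,132) with the large bottle (358,90), vial (351,138), small bottle (348,178) and beaker (310,138). The side tray is at the bottom and clear. Now I measure from this view.

```bash
cat > m2.py <<'E'
from h import *
p,d=grab_frame("wrist"); n="wrist"; c=calibration(n)
for t,z in(("store_tray",14),):
    print(t,rect(n,outline_of(n,t)[0]["pixels"],z))
g=p.max(2); 
m=np.zeros_like(g);m[50:210,265:395]=(g[50:210,265:395]>75); m=cv2.morphologyEx(m,cv2.MORPH_CLOSE,np.ones((9,9))); print("thr",rect(n,m,14))
# caps: blue and black
hsv=cv2.cvtColor(p,cv2.COLOR_BGR2HSV)
P,u,v=cloud(n,d)
for nm,x0,x1,y0,y1,zr in(("large",400,490,290,380,(143,158)),("small",400,490,160,230,(101,118)),("vial",425,470,240,300,(57,75)),("beaker",320,420,220,310,(64,85))):
    s=(P[:,0]>x0)&(P[:,0]<x1)&(P[:,1]>y0)&(P[:,1]<y1)&(P[:,2]>zr[0])&(P[:,2]<zr[1]); q=P[s]
    if len(q)>3:
        e=cv2.minEnclosingCircle(q[:,:2].astype(np.float32)); r=cv2.minAreaRect(q[:,:2].astype(np.float32))
        print(nm,len(q),q.mean(0).round(1),np.percentile(q,3,0).round(0),np.percentile(q,97,0).round(0),e,r)
for t in("beaker","vial","small_bottle","large_bottle"):
    for o in outline_of(n,t)[:1]:
        vv,uu=np.nonzero(o["pixels"]); print(t,round(o["score"],2),uu.min(),uu.max(),vv.min(),vv.max(),len(uu))
cv2.imwrite("pics/w2.png",cv2.resize(p[60:205,270:390],None,fx=4,fy=4,interpolation=cv2.INTER_CUBIC))
E
python3 m2.py
```

```text
store_tray ((411.34130859375, 261.23382568359375), (176.1006317138672, 242.22703552246094), 2.389451742172241)
thr ((410.50054931640625, 262.1976318359375), (174.34707641601562, 240.2091827392578), 2.4242448806762695)
large 611 [445.2 337.  150.3] [430. 322. 147.] [461. 352. 152.] ((445.6891784667969, 336.656494140625), 17.780424118041992) ((445.5627136230469, 336.9065246582031), (34.373844146728516, 34.55680465698242), 64.6922607421875)
small 214 [443.5 194.  109.2] [433. 182. 103.] [455. 205. 112.] ((444.20904541015625, 192.7313995361328), 12.949670791625977) ((443.60662841796875, 193.4091033935547), (24.041976928710938, 24.539487838745117), 0.11660866439342499)
vial 147 [445.4 264.3  67.6] [436. 255.  62.] [455. 273.  70.] ((445.76263427734375, 263.9280700683594), 10.679521560668945) ((445.8036193847656, 264.0192565917969), (20.346887588500977, 20.778213500976562), 31.8272762298584)
beaker 243 [376.4 256.2  75.3] [350. 231.  67.] [404. 288.  79.] ((377.5483093261719, 260.1822509765625), 30.688024520874023) ((377.15283203125, 257.94775390625), (56.35667419433594, 55.88267517089844), 43.69780731201172)
beaker 0.75 293 327 121 157 995
vial 0.75 344 358 129 144 185
small_bottle 0.96 337 360 161 193 622
large_bottle 0.92 332 375 70 112 1481
```

View pics/w2.png

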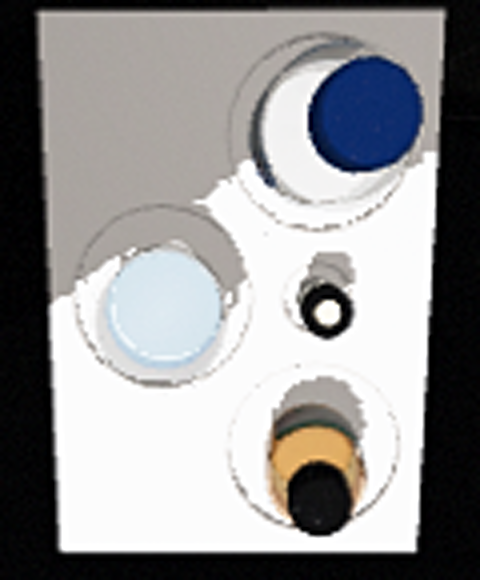

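Cap centres: large (445.5,336.8), small (443.8,193.5), vial (445.7,264). The beaker is at about (377,260) with its lip towards +y. I grip the large bottle by its cap first.

```bash
python3 -c "
from station import *;o=observe();print(o['time_s'],o['position'],o['orientation'])"
python3 -m pendant '[[[0,0,0,20,40,0,75],[0,0,0,48,85,-40,75],[0,0,0,48,95,-90,75],[0,0,0,48,95,-140,75],[0,0,0,48,95,-190,75],[0,0,0,48,95,-230,75],[0,0,0,48,95,-260,75],[0,0,0,48,95,-280,75],[0,0,0,48,95,-293,75],[0,0,0,48,95,-293,75],[0,0,0,48,95,-293,75]]]' 40
```

```text
3.6 [397.36768212 241.02565327 411.80084083] [1.62155058e-04 6.92441290e-01 7.21474083e-01 4.26350049e-04]
time_s: 4.7
position: [446.0, 337.1, 119.5]
orientation: [0.0, 0.692, 0.722, 0.001]
ft_force: [0.0, 0.0, 0.6]
width: 75.1
gripper_force: 0.0
```

```bash
python3 -m pendant '[[[0,0,0,0,0,0,30],[0,0,0,0,0,0,25],[0,0,0,0,0,0,20],[0,0,0,0,0,0,20],[0,0,0,0,0,0,20],[0,0,0,0,0,0,20],[0,0,0,0,0,0,20],[0,0,0,0,0,0,20]]]' 40
python3 w.py w3
```

```text
time_s: 5.5
position: [445.6, 337.6, 119.8]
orientation: [0.0, 0.692, 0.722, 0.001]
ft_force: [-1.2, -1.1, 5.5]
width: 36.9
gripper_force: 38.3
[441.86837468 414.69344095 263.41061333] [ 0.014 -0.302 -0.953] 58.418747 354.3222
```

View pics/w3.png

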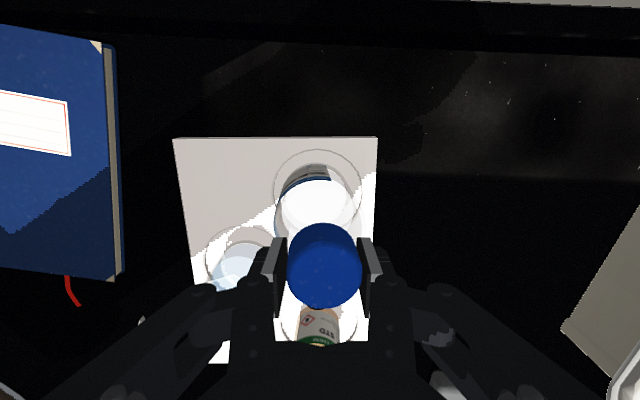

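The cap is held (width 36.9). I lift it and carry it to the side tray.

```bash
python3 -m pendant '[[[0,0,0,0,0,20,20],[0,0,0,0,0,50,20],[0,0,0,0,0,90,20],[0,0,0,0,-10,130,20],[0,0,0,5,-40,150,20],[0,0,0,10,-80,150,20],[0,0,0,15,-125,150,20],[0,0,0,20,-170,150,20],[0,0,0,25,-215,150,20],[0,0,0,30,-260,150,20],[0,0,0,40,-305,150,20],[0,0,0,50,-350,150,20],[0,0,0,55,-395,150,20],[0,0,0,60,-440,150,20],[0,0,0,65,-480,140,20],[0,0,0,70,-510,120,20],[0,0,0,70,-525,90,20],[0,0,0,70,-532,60,20],[0,0,0,70,-532,40,20],[0,0,0,70,-532,30,20]]]' 40
python3 w.py w4
```

```text
time_s: 7.55
position: [514.0, -194.7, 145.8]
orientation: [-0.002, 0.692, 0.722, -0.001]
ft_force: [0.0, -0.6, -3.6]
width: 36.7
gripper_force: 38.3
[ 511.03218901 -117.6822533   289.43936896] [ 0.009 -0.302 -0.953] 58.80559 1208.7533
```

View pics/w4.png

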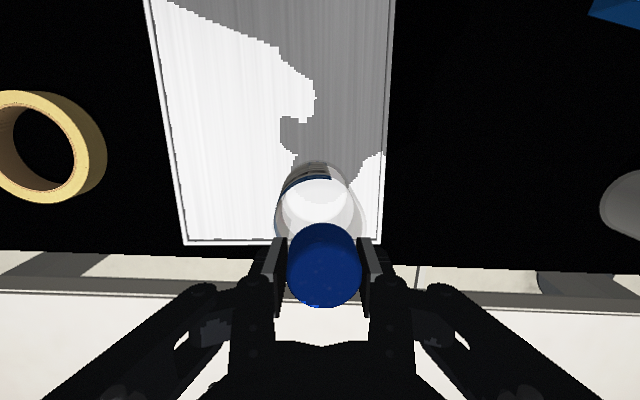

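The bottle hangs upright over the side tray, inside its rim. I lower and release it.

```bash
python3 -m pendant '[[[0,0,0,0,0,-12,20],[0,0,0,0,0,-22,20],[0,0,0,0,0,-28,20],[0,0,0,0,0,-31,20],[0,0,0,0,0,-33,20],[0,0,0,0,0,-33,20],[0,0,0,0,0,-33,20]]]' 40
```

```text
time_s: 8.3
position: [515.6, -194.9, 116.2]
orientation: [0.0, 0.692, 0.722, 0.0]
ft_force: [-1.9, 0.7, 2.8]
width: 36.5
gripper_force: 40.3
```

Contact shows in the force reading. I release and go to the small bottle's cap.

```bash
python3 -m pendant '[[[0,0,0,0,0,0,75],[0,0,0,0,0,0,75],[0,0,0,0,0,0,75],[0,0,0,0,0,20,75],[0,0,0,0,0,60,75],[0,0,0,0,0,100,75],[0,0,0,-10,40,110,75],[0,0,0,-20,90,110,75],[0,0,0,-30,140,110,75],[0,0,0,-40,190,110,75],[0,0,0,-50,240,110,75],[0,0,0,-60,290,110,75],[0,0,0,-70,340,110,75],[0,0,0,-72,388,100,75],[0,0,0,-72,388,70,75],[0,0,0,-72,388,70,75]]]' 40
cat > m3.py <<'E'
from h import *
import sys
cv2_=0
p,d=grab_frame("wrist"); P,u,v=cloud("wrist",d); o=observe(); print(o["position"].round(1))
x,y,z0,z1=map(float,sys.argv[1:5])
s=(abs(P[:,0]-x)<22)&(abs(P[:,1]-y)<22)&(P[:,2]>z0)&(P[:,2]<z1);q=P[s]
print(len(q),q.mean(0).round(1),cv2.minEnclosingCircle(q[:,:2].astype(np.float32)))
E
python3 m3.py 443.8 193.5 101 118
```

```text
time_s: 9.9
position: [441.3, 194.0, 182.0]
orientation: [-0.001, 0.691, 0.723, -0.003]
ft_force: [-0.3, -0.4, -0.8]
width: 74.9
gripper_force: 0.0
[442.  193.1 183.9]
851 [444.8 195.5 110.1] ((444.78497314453125, 193.66604614257812), 13.25353717803955)
```

```bash
python3 -m pendant '[[[0,0,0,1,0,-40,75],[0,0,0,1,0,-75,75],[0,0,0,1,0,-95,75],[0,0,0,1,0,-107,75],[0,0,0,1,0,-107,75],[0,0,0,1,0,-107,40],[0,0,0,1,0,-107,20],[0,0,0,1,0,-107,10],[0,0,0,1,0,-107,10],[0,0,0,1,0,-107,10],[0,0,0,1,0,-107,10],[0,0,0,1,0,-107,10],[0,0,0,1,0,-107,10]]]' 30
```

```text
time_s: 11.25
position: [445.4, 193.5, 79.8]
orientation: [0.001, 0.692, 0.722, 0.001]
ft_force: [0.3, -1.3, 6.3]
width: 30.6
gripper_force: 28.8
```

A width of 30.6 on a 26 mm cap means the fingertips are on the shoulder. I reopen, go 7 mm up and grip again.

```bash
python3 -m pendant '[[[0,0,0,0,0,0,45],[0,0,0,0,0,0,45],[0,0,0,0,0,4,45],[0,0,0,0,0,8,45],[0,0,0,0,0,8,30],[0,0,0,0,0,8,10],[0,0,0,0,0,8,10],[0,0,0,0,0,8,10],[0,0,0,0,0,8,10],[0,0,0,0,0,8,10]]]' 30
```

```text
time_s: 12.25
position: [445.0, 193.3, 87.0]
orientation: [0.0, 0.692, 0.722, 0.001]
ft_force: [-0.1, 0.3, 4.9]
width: 26.2
gripper_force: 28.8
```

```bash
python3 -m pendant '[[[0,0,0,0,0,20,10],[0,0,0,0,0,60,10],[0,0,0,0,0,100,10],[0,0,0,5,-20,130,10],[0,0,0,20,-65,140,10],[0,0,0,35,-110,140,10],[0,0,0,50,-155,140,10],[0,0,0,60,-200,140,10],[0,0,0,70,-240,140,10],[0,0,0,70,-265,120,10],[0,0,0,70,-278,85,10],[0,0,0,70,-278,50,10],[0,0,0,70,-278,25,10],[0,0,0,70,-278,10,10],[0,0,0,70,-278,4,10],[0,0,0,70,-278,0,10],[0,0,0,70,-278,-3,10],[0,0,0,70,-278,-3,10],[0,0,0,70,-278,-3,10]]]' 30
```

```text
time_s: 14.15
position: [514.8, -84.9, 84.0]
orientation: [0.001, 0.692, 0.722, 0.0]
ft_force: [1.2, -0.2, -0.2]
width: 25.8
gripper_force: 28.1
```

```bash
python3 -m pendant '[[[0,0,0,0,0,0,60],[0,0,0,0,0,0,75],[0,0,0,0,0,0,85],[0,0,0,0,0,30,85],[0,0,0,0,0,80,85],[0,0,0,-10,30,116,85],[0,0,0,-25,80,116,85],[0,0,0,-45,130,116,85],[0,0,0,-65,180,116,85],[0,0,0,-85,230,116,85],[0,0,0,-105,280,116,85],[0,0,0,-125,320,116,85],[0,0,0,-138,335,116,85],[0,0,0,-138,335,116,85],[0,0,0,-138,335,116,85]]]' 40
python3 w.py w5
python3 - <<'E'
from h import *
d=np.load("pics/w.npy"); P,u,v=cloud("wrist",d)
s=(abs(P[:,0]-377)<45)&(abs(P[:,1]-262)<45)&(P[:,2]>69)&(P[:,2]<84);q=P[s].astype(np.float32)
print(len(q),q.mean(0),q.min(0),q.max(0),cv2.fitEllipse(cv2.convexHull(np.ascontiguousarray(q[:,:2]))),cv2.minAreaRect(np.ascontiguousarray(q[:,:2])))
E
```

```text
time_s: 15.65
position: [376.0, 250.6, 199.5]
orientation: [0.0, 0.691, 0.723, 0.0]
ft_force: [0.1, 0.1, -0.1]
width: 85.0
gripper_force: 0.0
[372.25738402 327.8750227  342.96958667] [ 0.013 -0.304 -0.953] 58.853767 463.03986
711 [377.8216  256.74045  75.00561] [349.18515 230.45853  69.09587] [405.56122  291.5677    78.685646] ((377.4012756347656, 260.0806884765625), (55.80431365966797, 60.02900695800781), 168.03823852539062) ((377.01123046875, 259.18841552734375), (56.53668975830078, 56.565155029296875), 30.06896209716797)
```

View pics/w5.png

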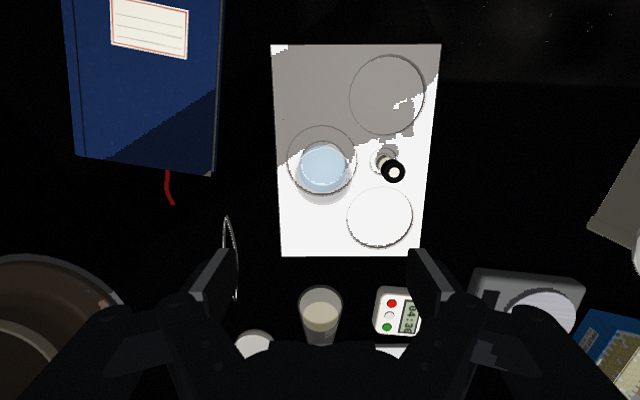

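The empty recesses are visible at (387,95) and (380,217), and the vial at (390,165) is undisturbed. From this view I make an orthographic map of the tray plane to fit its recesses.

```bash
cat > ortho.py <<'E'
from h import *
import sys
p=cv2.imread(sys.argv[1]); c=calibration("wrist"); R=rot(c["rotation"]); K=np.array(c["mtx"],float)
X0,Y0,s=320,140,0.5
gx,gy=np.meshgrid(X0+s*np.arange(380),Y0+s*np.arange(520),indexing="ij")
def om(z):
    Q=np.stack([gx,gy,0*gx+z],-1).reshape(-1,3)
    q=(Q-np.array(c["xyz"]))@R
    uv=cv2.projectPoints(q.reshape(-1,1,3),np.zeros(3),np.zeros(3),K,np.array([c["k1"],0,0,0,0.]))[0].reshape(380,520,2).astype(np.float32)
    return cv2.remap(p,uv[...,0],uv[...,1],cv2.INTER_CUBIC)
im=om(14); cv2.imwrite("pics/ortho.png",im)
g=cv2.cvtColor(im,cv2.COLOR_BGR2GRAY).astype(float)
# circular-edge score: max over centre/radius of |radial gradient|
G=cv2.GaussianBlur(g,(0,0),1.5); ga=np.hypot(cv2.Sobel(G,-1,1,0),cv2.Sobel(G,-1,0,1)); ga=np.minimum(ga,25)
th=np.linspace(0,2*np.pi,180,endpoint=False)
for nm,x,y in(("A",442.5,334),("B",448.8,194.7)):
    best=[]
    for dx in np.arange(-8,8.1,.5):
        for dy in np.arange(-8,8.1,.5):
            for r in np.arange(38.5,41.6,.5):
                i=((x+dx+r*np.cos(th)-X0)/s).round().astype(int); j=((y+dy+r*np.sin(th)-Y0)/s).round().astype(int)
                best.append((ga[i.clip(0,379),j.clip(0,519)].mean(),x+dx,y+dy,r))
    print(nm,sorted(best)[-3:])
m=(G>75).astype(np.uint8); m=cv2.morphologyEx(m,cv2.MORPH_CLOSE,np.ones((15,15)))
cn=max(cv2.findContours(m,0,2)[0],key=cv2.contourArea)[:,0].astype(np.float32); xy=np.stack([X0+s*cn[:,1],Y0+s*cn[:,0]],1)
print(cv2.minAreaRect(xy))
E
python3 ortho.py pics/w5.png
```

```text
A [(np.float64(24.719679619162843), np.float64(442.0), np.float64(334.5), np.float64(41.0)), (np.float64(24.772162914676375), np.float64(442.5), np.float64(334.5), np.float64(41.5)), (np.float64(24.830078789574745), np.float64(441.5), np.float64(334.5), np.float64(38.5))]
B [(np.float64(23.03943015761214), np.float64(448.8), np.float64(195.2), np.float64(39.0)), (np.float64(23.135108744935284), np.float64(448.8), np.float64(194.7), np.float64(41.5)), (np.float64(23.187044348768076), np.float64(448.8), np.float64(195.2), np.float64(41.5))]
((409.31048583984375, 261.21221923828125), (176.87940979003906, 245.33486938476562), 2.5261168479919434)
```

View pics/ortho.png

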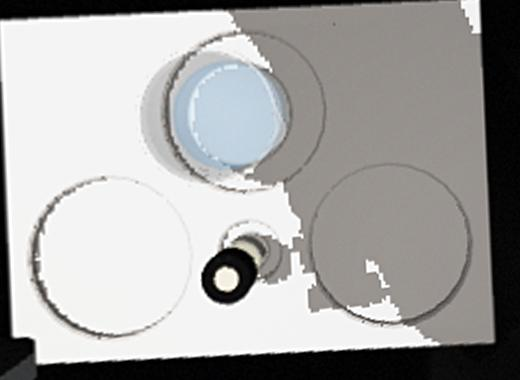

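Recess centres: A (large) is (442,335), B (small) is (448.8,195.2), C (beaker) is (375.3,262). For the beaker I turn the fingers 40° so they stay clear of the vial.

```bash
python3 -m pendant '[[[0,0,-8,0.5,9.5,-20,72],[0,0,-16,0.5,9.5,-40,72],[0,0,-24,0.5,9.5,-60,72],[0,0,-32,0.5,9.5,-75,72],[0,0,-40,0.5,9.5,-85,72],[0,0,-40,0.5,9.5,-100,72],[0,0,-40,0.5,9.5,-120,72],[0,0,-40,0.5,9.5,-140,72],[0,0,-40,0.5,9.5,-155,72],[0,0,-40,0.5,9.5,-168,72],[0,0,-40,0.5,9.5,-176,72],[0,0,-40,0.5,9.5,-176,72],[0,0,-40,0.5,9.5,-176,72]]]' 25
```

```text
time_s: 17.0
position: [377.4, 259.3, 23.7]
orientation: [-0.0, 0.897, 0.441, 0.0]
ft_force: [1.1, -0.6, 0.1]
width: 72.2
gripper_force: 0.0
```

```bash
python3 -m pendant '[[[0,0,0,0,0,0,55],[0,0,0,0,0,0,50],[0,0,0,0,0,0,45],[0,0,0,0,0,0,45],[0,0,0,0,0,0,45],[0,0,0,0,0,0,45]]]' 25
```

```text
time_s: 17.6
position: [377.4, 259.9, 24.2]
orientation: [0.0, 0.897, 0.442, 0.001]
ft_force: [-0.2, -0.6, 6.1]
width: 54.9
gripper_force: 26.2
```

```bash
python3 -m pendant '[[[0,0,0,0,0,20,45],[0,0,0,0,0,60,45],[0,0,0,0,0,100,45],[0,0,0,0,-15,135,45],[0,0,0,3,-55,145,45],[0,0,0,6,-100,145,45],[0,0,0,10,-145,145,45],[0,0,0,15,-190,145,45],[0,0,0,20,-235,145,45],[0,0,0,25,-280,145,45],[0,0,0,30,-320,145,45],[0,0,0,35,-360,135,45],[0,0,0,38,-385,105,45],[0,0,0,38,-395,65,45],[0,0,0,38,-395,30,45],[0,0,0,38,-395,12,45],[0,0,0,38,-395,4,45],[0,0,0,38,-395,-1,45],[0,0,0,38,-395,-3,45],[0,0,0,38,-395,-3,45]]]' 25
```

```text
time_s: 19.6
position: [415.5, -135.4, 21.1]
orientation: [0.0, 0.897, 0.442, 0.0]
ft_force: [0.4, -0.6, 0.1]
width: 54.8
gripper_force: 26.8
```

```bash
python3 -m pendant '[[[0,0,0,0,0,0,60],[0,0,0,0,0,0,75],[0,0,0,0,0,0,75],[0,0,0,0,0,40,75],[0,0,0,0,0,85,75],[0,0,0,0,5,130,75],[0,0,0,0,50,140,75],[0,0,8,0,95,140,75],[0,0,16,5,140,140,75],[0,0,24,10,185,140,60],[0,0,32,15,230,140,60],[0,0,40,20,275,140,60],[0,0,40,25,320,140,60],[0,0,40,30,365,130,60],[0,0,40,30,400,120,60],[0,0,40,30,400,120,60],[0,0,40,30,400,120,60]]]' 25
python3 m3.py 445.5 264.5 58 75
python3 - <<'E'
from h import *
p,d=grab_frame("top"); cv2.imwrite("pics/t2.png",cv2.resize(p[115:295,180:460],None,fx=2.8,fy=2.8,interpolation=cv2.INTER_CUBIC))
P,u,v=cloud("top",d); s=(abs(P[:,0]-656)<60)&(abs(P[:,1]-76)<60)&(abs(P[:,2]-38)<3);q=P[s][:,:2].astype(np.float32);print("pan",cv2.minEnclosingCircle(q))
E
```

```text
time_s: 21.3
position: [444.3, 265.1, 139.9]
orientation: [-0.0, 0.691, 0.723, -0.001]
ft_force: [0.5, -0.0, 0.3]
width: 60.1
gripper_force: 0.0
[444.6 264.4 140.3]
626 [445.5 266.5  67. ] ((445.4214172363281, 265.25634765625), 10.881613731384277)
pan ((656.838134765625, 75.9876708984375), 44.77044677734375)
```

View pics/t2.png

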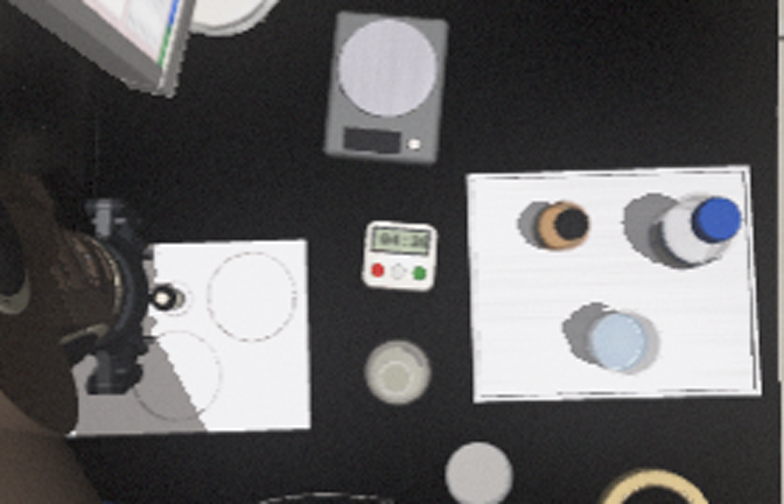

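All three vessels stand upright in the side tray, and the vial is in place at (445.5,265). I grip the vial.

```bash
python3 -m pendant '[[[0,0,0,0,0.5,-40,60],[0,0,0,0,0.5,-75,60],[0,0,0,0,0.5,-98,60],[0,0,0,0,0.5,-110,60],[0,0,0,0,0.5,-114,60],[0,0,0,0,0.5,-114,50],[0,0,0,0,0.5,-114,30],[0,0,0,0,0.5,-114,15],[0,0,0,0,0.5,-114,10],[0,0,0,0,0.5,-114,10],[0,0,0,0,0.5,-114,10],[0,0,0,0,0.5,-114,10],[0,0,0,0,0.5,-114,10],[0,0,0,0,0.5,-114,10],[0,0,0,0,0.5,-114,10]]]' 25
```

```text
time_s: 22.9
position: [445.7, 265.6, 27.6]
orientation: [0.0, 0.692, 0.722, 0.001]
ft_force: [-0.8, -0.7, 6.7]
width: 18.9
gripper_force: 25.1
```

```bash
python3 -m pendant '[[[0,0,0,0,0,20,10],[0,0,0,0,0,60,10],[0,0,0,0,-10,100,10],[0,0,0,10,-45,120,10],[0,0,0,30,-85,120,10],[0,0,0,60,-120,120,10],[0,0,0,95,-145,120,10],[0,0,0,130,-170,120,10],[0,0,0,170,-185,115,10],[0,0,0,200,-190,105,10],[0,0,0,210,-190,85,10],[0,0,0,210,-190,60,10],[0,0,0,210,-190,45,10],[0,0,0,210,-190,45,10],[0,0,0,210,-190,45,10]]]' 25
python3 w.py w6
python3 - <<'E'
from h import *
d=np.load("pics/w.npy"); P,u,v=cloud("wrist",d); s=(abs(P[:,0]-656)<60)&(abs(P[:,1]-76)<60)&(abs(P[:,2]-38)<4);q=P[s][:,:2].astype(np.float32)
print("pan",len(q),cv2.minEnclosingCircle(q),np.percentile(q,1,0),np.percentile(q,99,0))
E
```

```text
time_s: 24.4
position: [654.8, 75.2, 71.6]
orientation: [-0.0, 0.692, 0.722, -0.0]
ft_force: [0.0, 0.4, -0.2]
width: 19.0
gripper_force: 24.7
[651.26039    152.4823758  215.06990215] [ 0.012 -0.304 -0.953] 58.43315 289.28522
pan 9503 ((646.437255859375, 83.27252197265625), 58.09120178222656) [614.4908    54.362553] [699.7846   118.510254]
```

View pics/w6.png

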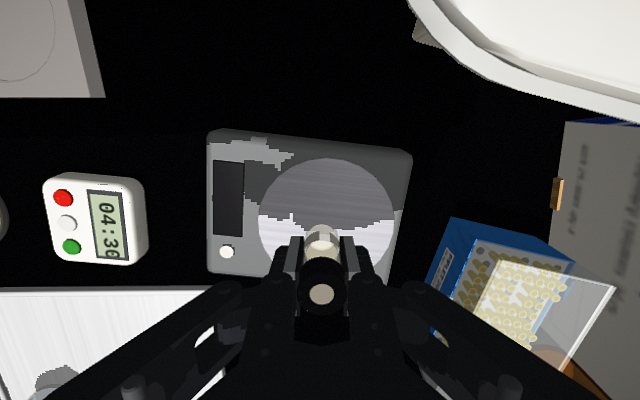

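The vial hangs upright over the pan; pan edges are at (258,218), (395,215) and (326,157). I project these onto the plane at z=38.

Run:
```python
from h import *
q=plane("wrist",[[258,218],[395,215],[326,157],[275,178],[375,176],[264,240]],38)
from scipy.optimize import least_squares
print(q.round(1)); print(least_squares(lambda p:np.hypot(*(q-p[:2]).T)-45,[656,76]).x)
```

```text
[[613.4  78.1]
 [702.6  83.9]
 [655.9 120.1]
 [624.7 105.5]
 [687.1 109.4]
 [617.1  62.4]]
[658.67665378  75.36191187]
```

```bash
python3 -m pendant '[[[0,0,0,1.5,0.5,-6,10],[0,0,0,1.5,0.5,-10,10],[0,0,0,1.5,0.5,-13,10],[0,0,0,1.5,0.5,-14,10],[0,0,0,1.5,0.5,-14.5,10],[0,0,0,1.5,0.5,-14.5,10],[0,0,0,1.5,0.5,-14.5,10]]]' 25
```

```text
time_s: 25.15
position: [656.3, 75.6, 57.7]
orientation: [0.0, 0.692, 0.722, 0.0]
ft_force: [-1.9, -0.6, 6.2]
width: 18.8
gripper_force: 25.1
```

Contact with the pan. I release, rise and go back towards the beaker.

```bash
python3 -m pendant '[[[0,0,0,0,0,0,25],[0,0,0,0,0,0,40],[0,0,0,0,0,0,50],[0,0,0,0,0,0,50],[0,0,0,0,0,20,50],[0,0,0,0,0,60,50],[0,0,0,0,0,100,60],[0,0,0,-30,-30,125,70],[0,0,0,-65,-65,125,75],[0,0,0,-100,-95,125,75],[0,0,0,-135,-130,125,75],[0,0,0,-170,-165,125,75],[0,0,0,-205,-195,110,75],[0,0,0,-241,-211,100,75],[0,0,0,-241,-211,100,75],[0,0,0,-241,-211,100,75]]]' 25
python3 w.py w7
python3 - <<'E'
from h import *
d=np.load("pics/w.npy"); P,u,v=cloud("wrist",d)
s=(abs(P[:,0]-415)<45)&(abs(P[:,1]+135)<45)&(P[:,2]>65)&(P[:,2]<80);q=P[s].astype(np.float32)
print(len(q),q.mean(0),q.min(0),q.max(0))
p,d=grab_frame("top"); P,u,v=cloud("top",d); s=(abs(P[:,0]-656)<50)&(abs(P[:,1]-76)<50)&(P[:,2]>88)&(P[:,2]<105);q=P[s][:,:2].astype(np.float32);print("vial",cv2.minEnclosingCircle(q),len(q))
p,d=grab_frame("scene"); P,u,v=cloud("scene",d); s=(abs(P[:,0]-656)<50)&(abs(P[:,1]-76)<50)&(P[:,2]>88)&(P[:,2]<105);q=P[s][:,:2].astype(np.float32);print("vial",cv2.minEnclosingCircle(q),len(q))
E
```

```text
time_s: 26.75
position: [415.0, -135.8, 157.1]
orientation: [0.0, 0.692, 0.722, 0.0]
ft_force: [0.5, 0.5, 0.7]
width: 75.1
gripper_force: 0.0
[411.42509233 -58.48962237 300.55395171] [ 0.013 -0.304 -0.953] 58.682796 1403.4331
949 [ 416.48294 -139.2931    71.12139] [ 387.48062 -163.75243   65.01781] [ 444.2756   -103.529594   74.72249 ]
vial ((655.1685180664062, 76.36936950683594), 10.528782844543457) 69
vial ((655.293212890625, 76.21220397949219), 11.143237113952637) 71
```

View pics/w7.png

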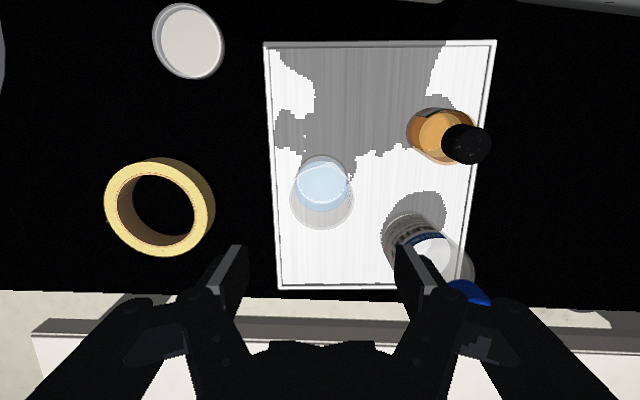

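The vial is on the pan at (655.2,76.3), within 2 mm of the pan's centre. The beaker is where I left it, so I grip it now.

```bash
python3 -m pendant '[[[0,0,0,0.5,0.5,-40,75],[0,0,0,0.5,0.5,-75,75],[0,0,0,0.5,0.5,-105,75],[0,0,0,0.5,0.5,-125,75],[0,0,0,0.5,0.5,-136,75],[0,0,0,0.5,0.5,-136,75],[0,0,0,0.5,0.5,-136,60],[0,0,0,0.5,0.5,-136,50],[0,0,0,0.5,0.5,-136,45],[0,0,0,0.5,0.5,-136,45],[0,0,0,0.5,0.5,-136,45],[0,0,0,0.5,0.5,-136,45],[0,0,0,0.5,0.5,-136,45]]]' 25
```

```text
time_s: 28.2
position: [416.9, -135.2, 21.9]
orientation: [0.001, 0.692, 0.722, 0.001]
ft_force: [0.3, 0.7, 6.9]
width: 55.7
gripper_force: 26.0
```

```bash
python3 -m pendant '[[[0,0,0,0,0,20,45],[0,0,0,0,0,60,45],[0,0,0,0,10,100,45],[0,0,0,0,40,135,45],[0,0,0,-5,85,145,45],[0,0,0,-10,130,145,45],[0,0,0,-15,175,145,45],[0,0,0,-20,220,145,45],[0,0,0,-25,265,145,45],[0,0,0,-30,310,145,45],[0,0,0,-35,350,140,45],[0,0,0,-41,385,115,45],[0,0,0,-41,397,80,45],[0,0,0,-41,397,50,45],[0,0,0,-41,397,28,45],[0,0,0,-41,397,14,45],[0,0,0,-41,397,8,45],[0,0,0,-41,397,5,45],[0,0,0,-41,397,4,45],[0,0,0,-41,397,4,45]]]' 25
```

```text
time_s: 30.2
position: [374.9, 262.1, 26.0]
orientation: [0.0, 0.692, 0.722, 0.0]
ft_force: [-1.2, -0.7, 1.7]
width: 55.7
gripper_force: 26.8
```

```bash
python3 -m pendant '[[[0,0,0,0,0,0,65],[0,0,0,0,0,0,75],[0,0,0,0,0,0,75],[0,0,0,0,0,30,75],[0,0,0,0,0,75,75],[0,0,0,5,-10,120,75],[0,0,0,20,-50,144,75],[0,0,0,40,-95,144,75],[0,0,0,55,-140,144,75],[0,0,0,75,-185,144,75],[0,0,0,95,-230,144,75],[0,0,0,115,-275,144,75],[0,0,0,130,-315,144,75],[0,0,0,140,-347,144,75],[0,0,0,140,-347,144,75],[0,0,0,140,-347,144,75]]]' 30
python3 m3.py 515 -85 97 112
python3 - <<'E'
from h import *
for n in("top","scene"):
    p,d=grab_frame(n); P,u,v=cloud(n,d); s=(abs(P[:,0]-375)<45)&(abs(P[:,1]-262)<45)&(P[:,2]>64)&(P[:,2]<84);q=P[s];print("beaker",len(q),q.min(0),q.max(0))
E
```

```text
time_s: 31.8
position: [514.7, -85.6, 168.5]
orientation: [-0.0, 0.692, 0.721, -0.0]
ft_force: [0.4, -0.2, -0.7]
width: 75.3
gripper_force: 0.0
[514.6 -84.8 168.6]
906 [513.4 -80.4 104.5] ((513.4642944335938, -81.66654968261719), 12.870734214782715)
beaker 109 [345.65086363 234.48965217  64.07781929] [400.29053351 292.92748937  78.04432465]
beaker 289 [344.97686371 233.74810441  64.2110663 ] [402.43321467 294.32816269  79.6120403 ]
```

The small bottle's cap is at about (513.4,-81.5), which suggests a lean. I measure the body's axis by fitting circles to height slices.

```bash
cat > axis.py <<'E'
from h import *
import sys
from scipy.optimize import least_squares
def run(x,y,slices,cams):
    for n in cams:
        p,d=grab_frame(n); P,u,v=cloud(n,d)
        for z0,z1,r in slices:
            s=(np.hypot(P[:,0]-x,P[:,1]-y)<r+12)&(P[:,2]>z0)&(P[:,2]<z1);q=P[s]
            if len(q)<15: continue
            f=least_squares(lambda a:np.hypot(*(q[:,:2]-a).T)-r,[x,y],loss="soft_l1")
            print(n,z0,z1,len(q),f.x.round(1),round(f.cost/len(q),2))
a=sys.argv
run(float(a[1]),float(a[2]),eval(a[3]),a[4:])
E
python3 axis.py 514 -83 "[(10,25,22),(25,40,22),(40,60,22),(82,100,13)]" wrist scene top
```

```text
wrist 10 25 82 [516.9 -81.4] 0.02
wrist 25 40 113 [516.4 -81.4] 0.02
wrist 40 60 223 [515.6 -81.8] 0.06
wrist 82 100 207 [514.  -82.8] 0.03
scene 10 25 79 [518.2 -80.1] 0.36
scene 25 40 77 [517.7 -80.4] 0.32
scene 40 60 114 [516.8 -80.7] 0.31
scene 82 100 67 [515.3 -81.6] 0.29
top 40 60 27 [515.3 -81.2] 0.06
top 82 100 21 [513.6 -82.8] 0.3
```

The base is at (517.2,-81) and the cap at (514,-82.6), about 2.3° of lean. I grip the cap and aim the base at recess B.

```bash
python3 -m pendant '[[[0,0,0,-1,2.5,-35,60],[0,0,0,-1,2.5,-65,60],[0,0,0,-1,2.5,-80,60],[0,0,0,-1,2.5,-86,60],[0,0,0,-1,2.5,-86,60],[0,0,0,-1,2.5,-86,40],[0,0,0,-1,2.5,-86,20],[0,0,0,-1,2.5,-86,10],[0,0,0,-1,2.5,-86,10],[0,0,0,-1,2.5,-86,10],[0,0,0,-1,2.5,-86,10],[0,0,0,-1,2.5,-86,10]]]' 30
```

```text
time_s: 33.3
position: [514.7, -82.5, 84.1]
orientation: [0.001, 0.692, 0.722, 0.001]
ft_force: [-0.9, -0.1, 6.4]
width: 25.7
gripper_force: 28.7
```

```bash
python3 axis.py 516 -82 "[(10,25,22),(25,40,22),(40,60,22)]" wrist scene
```

```text
wrist 10 25 222 [516.9 -81.6] 0.02
wrist 25 40 314 [516.4 -81.6] 0.03
wrist 40 60 633 [515.7 -81.9] 0.07
scene 10 25 74 [518.3 -80.3] 0.33
scene 25 40 83 [517.6 -80.6] 0.38
scene 40 60 114 [516.8 -80.5] 0.38
```

```bash
python3 -m pendant '[[[0,0,0,0,0,20,10],[0,0,0,0,0,60,10],[0,0,0,0,0,100,10],[0,0,0,-5,20,130,10],[0,0,0,-15,60,140,10],[0,0,0,-25,105,140,10],[0,0,0,-40,150,140,10],[0,0,0,-50,195,140,10],[0,0,0,-60,235,140,10],[0,0,0,-68,265,120,10],[0,0,0,-68.5,276.5,85,10],[0,0,0,-68.5,276.5,50,10],[0,0,0,-68.5,276.5,28,10],[0,0,0,-68.5,276.5,16,10],[0,0,0,-68.5,276.5,9,10],[0,0,0,-68.5,276.5,6,10],[0,0,0,-68.5,276.5,4,10],[0,0,0,-68.5,276.5,4,10]]]' 30
```

```text
time_s: 35.2
position: [446.2, 194.4, 88.2]
orientation: [0.0, 0.692, 0.722, 0.001]
ft_force: [-0.8, 0.1, 2.0]
width: 25.4
gripper_force: 28.8
```

```bash
python3 axis.py 448 195 "[(18,30,22),(30,45,22),(45,64,22)]" wrist scene; python3 -m pendant '[[[0,0,0,0,0,0,30],[0,0,0,0,0,0,45],[0,0,0,0,0,0,60],[0,0,0,0,0,20,60],[0,0,0,0,0,60,60],[0,0,0,0,0,90,60],[0,0,0,0,0,90,60]]]' 30;  python3 axis.py 448 195 "[(18,30,22),(30,45,22),(45,64,22),(86,104,13)]" wrist scene; python3 w.py w8; python3 ortho.py pics/w8.png
```

```text
wrist 18 30 180 [448.  195.4] 0.02
wrist 30 45 316 [447.6 195.3] 0.02
wrist 45 64 598 [447. 195.] 0.06
scene 18 30 66 [448.4 195.9] 0.23
scene 30 45 81 [448.2 195.8] 0.19
scene 45 64 121 [448.1 195.7] 0.25
time_s: 36.0
position: [447.3, 195.0, 181.1]
orientation: [0.001, 0.692, 0.722, 0.003]
ft_force: [-1.0, 0.4, 0.8]
width: 59.8
gripper_force: 0.0
wrist 18 30 75 [447.2 195. ] 0.01
wrist 30 45 121 [446.6 194.9] 0.02
wrist 45 64 207 [446.  194.4] 0.06
wrist 86 104 207 [444.5 193.5] 0.03
scene 18 30 63 [448.6 195.8] 0.24
scene 30 45 87 [448.3 195.9] 0.21
scene 45 64 116 [447.9 195.5] 0.23
scene 86 104 71 [447.  194.5] 0.18
[441.99376258 271.46795136 320.6611474 ] [ 0.014 -0.303 -0.953] 58.963608 433.08276
A [(np.float64(17.962187398825716), np.float64(441.0), np.float64(334.5), np.float64(39.0)), (np.float64(18.124803849671572), np.float64(440.5), np.float64(334.0), np.float64(38.5)), (np.float64(18.170241034693586), np.float64(441.0), np.float64(334.0), np.float64(38.5))]
B [(np.float64(22.846067531414256), np.float64(447.8), np.float64(196.2), np.float64(41.0)), (np.float64(22.85446859531375), np.float64(447.8), np.float64(195.7), np.float64(41.5)), (np.float64(22.86020218271933), np.float64(447.8), np.float64(195.2), np.float64(41.5))]
((408.33636474609375, 248.38592529296875), (177.0279541015625, 217.6187286376953), 2.6506896018981934)
```

View pics/ortho.png

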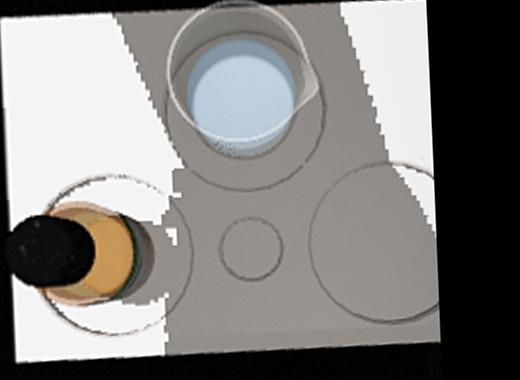

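The ortho view shows the small bottle in its recess (body axis (447.5,195.2) against recess (447.8,195.5)), with the beaker inside its own. The large bottle is next.

```bash
python3 -m pendant '[[[0,0,0,0,-20,37,75],[0,0,0,10,-65,37,75],[0,0,0,20,-110,37,75],[0,0,0,30,-155,37,75],[0,0,0,40,-200,37,75],[0,0,0,50,-245,37,75],[0,0,0,60,-290,37,75],[0,0,0,65,-335,37,75],[0,0,0,69,-375,37,75],[0,0,0,69,-389,30,75],[0,0,0,69,-389,15,75],[0,0,0,69,-389,15,75],[0,0,0,69,-389,15,75]]]' 40; python3 m3.py 515 -195 140 154;python3 axis.py 515 -195 "[(10,35,30),(35,60,30),(60,90,30),(124,141,18)]" wrist scene; python3 axis.py 375 262 "[(16,40,28),(40,66,28)]" scene top
```

```text
time_s: 37.45
position: [513.6, -194.1, 190.7]
orientation: [-0.001, 0.692, 0.722, -0.0]
ft_force: [-0.1, -0.3, 0.1]
width: 74.8
gripper_force: 0.0
[ 514.  -194.1  191.5]
1912 [ 516.  -189.2  146. ] ((516.36962890625, -190.5745849609375), 17.742477416992188)
wrist 10 35 87 [ 511.3 -194.9] 0.1
wrist 35 60 144 [ 512.2 -193.9] 0.04
wrist 60 90 317 [ 513.6 -193.1] 0.05
wrist 124 141 251 [ 515.8 -191.6] 0.02
scene 10 35 171 [ 512.2 -194.3] 0.43
scene 35 60 187 [ 512.5 -193.1] 0.4
scene 60 90 255 [ 514.  -192.8] 0.52
scene 124 141 94 [ 515.8 -191.7] 0.37
scene 16 40 476 [368.9 267.5] 6.55
scene 40 66 397 [373.9 262. ] 0.74
top 16 40 326 [382.9 249.9] 8.37
top 40 66 110 [375. 261.] 1.25
```

```bash
python3 -m pendant '[[[0,0,0,1,3,-25,75],[0,0,0,1,3,-50,75],[0,0,0,1,3,-68,75],[0,0,0,1,3,-76,75],[0,0,0,1,3,-76,75],[0,0,0,1,3,-76,50],[0,0,0,1,3,-76,30],[0,0,0,1,3,-76,20],[0,0,0,1,3,-76,20],[0,0,0,1,3,-76,20],[0,0,0,1,3,-76,20],[0,0,0,1,3,-76,20]]]' 40;python3 axis.py 513 -194 "[(10,35,30),(35,60,30),(60,90,30)]" wrist scene
```

```text
time_s: 38.9
position: [515.7, -192.3, 117.3]
orientation: [0.001, 0.692, 0.722, 0.0]
ft_force: [-2.6, -0.2, 5.5]
width: 36.3
gripper_force: 38.4
wrist 10 35 237 [ 511.1 -194.8] 0.09
wrist 35 60 385 [ 512.  -193.8] 0.05
wrist 60 90 875 [ 513.5 -193.1] 0.06
scene 10 35 168 [ 512.3 -194.1] 0.43
scene 35 60 191 [ 512.8 -193.2] 0.37
scene 60 90 249 [ 514.2 -192.7] 0.47
```

```bash
python3 -m pendant '[[[0,0,0,0,0,20,20],[0,0,0,0,0,60,20],[0,0,0,0,0,100,20],[0,0,0,-2,15,140,20],[0,0,0,-6,50,155,20],[0,0,0,-12,95,155,20],[0,0,0,-18,140,155,20],[0,0,0,-24,185,155,20],[0,0,0,-30,230,155,20],[0,0,0,-36,275,155,20],[0,0,0,-42,320,155,20],[0,0,0,-48,365,155,20],[0,0,0,-54,410,155,20],[0,0,0,-60,455,155,20],[0,0,0,-66,495,155,20],[0,0,0,-69.5,520,145,20],[0,0,0,-69.5,529.5,120,20],[0,0,0,-69.5,529.5,85,20],[0,0,0,-69.5,529.5,60,20],[0,0,0,-69.5,529.5,45,20]]]' 40; python3 -m pendant '[[[0,0,0,0,0,-15,20],[0,0,0,0,0,-27,20],[0,0,0,0,0,-34,20],[0,0,0,0,0,-38,20],[0,0,0,0,0,-40,20],[0,0,0,0,0,-41,20],[0,0,0,0,0,-41,20]]]' 40; python3 axis.py 440 335 "[(18,40,30),(40,65,30),(65,94,30)]" wrist scene
```

```text
time_s: 41.0
position: [444.6, 337.1, 157.9]
orientation: [-0.0, 0.692, 0.722, -0.002]
ft_force: [0.7, 0.4, -2.8]
width: 35.8
gripper_force: 38.3
time_s: 41.7
position: [446.1, 338.1, 121.4]
orientation: [-0.0, 0.692, 0.722, 0.001]
ft_force: [-3.3, -0.5, 4.6]
width: 35.9
gripper_force: 41.0
wrist 18 40 209 [441.4 335.3] 0.07
wrist 40 65 380 [442.5 336.3] 0.05
wrist 65 94 825 [443.9 337.1] 0.06
scene 18 40 169 [443.2 335.7] 0.13
scene 40 65 227 [443.7 336.4] 0.23
scene 65 94 313 [444.9 338. ] 0.33
```

The base is at about (441.5,335) and recess A at (441.8,334.7). I release, rise and back off for a final check.

```bash
python3 -m pendant '[[[0,0,0,0,0,0,55],[0,0,0,0,0,0,75],[0,0,0,0,0,0,75],[0,0,0,0,0,20,75],[0,0,0,0,0,60,75],[0,0,0,0,0,100,75],[0,0,0,-10,-30,140,75],[0,0,0,-30,-70,170,75],[0,0,0,-60,-95,190,75],[0,0,0,-60,-95,190,75],[0,0,0,-60,-95,190,75]]]' 40
python3 w.py w9; python3 axis.py 440 335 "[(18,40,30),(40,65,30),(124,145,18)]" wrist scene; python3 axis.py 448 195 "[(18,40,22)]" wrist scene; python3 ortho.py pics/w9.png
python3 - <<'E'
from h import *
d=np.load("pics/w.npy"); P,u,v=cloud("wrist",d)
s=(np.hypot(P[:,0]-375,P[:,1]-262)<40)&(P[:,2]>68)&(P[:,2]<84);q=P[s];print("beaker",q.min(0),q.max(0))
p,d=grab_frame("scene");P,u,v=cloud("scene",d)
for nm,x,y,z0,z1 in(("vial",656,76,85,105),("flask",384,63,95,106)):
    s=(np.hypot(P[:,0]-x,P[:,1]-y)<40)&(P[:,2]>z0)&(P[:,2]<z1);print(nm,s.sum(),P[s].mean(0))
a=cv2.imread("pics/ortho.png"); b=cv2.resize(p[130:370,160:400],(380,380)); cv2.imwrite("pics/fin.png",np.hstack([a[:,:420],b]))
E
```

```text
time_s: 42.9
position: [386.0, 242.4, 310.9]
orientation: [0.0, 0.692, 0.722, 0.002]
ft_force: [0.5, 0.7, -0.3]
width: 75.2
gripper_force: 0.0
[382.12944341 319.46962213 454.51954236] [ 0.015 -0.302 -0.953] 59.11127 613.2705
wrist 18 40 51 [441.9 335.3] 0.03
wrist 40 65 90 [442.6 336.1] 0.07
wrist 124 145 142 [446.6 339. ] 0.06
scene 18 40 176 [443.9 335.9] 0.21
scene 40 65 221 [444.1 336.7] 0.21
scene 124 145 136 [448.3 339.6] 0.16
wrist 18 40 100 [448.  195.4] 0.04
scene 18 40 117 [448.7 195.9] 0.23
A [(np.float64(20.291806241536833), np.float64(439.5), np.float64(334.5), np.float64(38.5)), (np.float64(20.30787439317749), np.float64(439.5), np.float64(335.0), np.float64(38.5)), (np.float64(20.36714625871599), np.float64(440.0), np.float64(335.5), np.float64(39.0))]
B [(np.float64(18.29799703202323), np.float64(446.8), np.float64(196.7), np.float64(38.5)), (np.float64(18.32891422530128), np.float64(446.8), np.float64(196.7), np.float64(41.0)), (np.float64(18.333363564504456), np.float64(446.8), np.float64(196.2), np.float64(41.5))]
((407.0359191894531, 261.8526916503906), (176.83421325683594, 244.3811798095703), 2.752485513687134)
beaker [344.02269492 232.95824062  68.21589286] [400.87766116 293.61650551  76.30489984]
vial 0 [nan nan nan]
flask 104 [385.52021485  63.24113973 101.26896601]<stdin>:6: RuntimeWarning: Mean of empty slice.
  ret = um.true_divide(
```

View pics/fin.png

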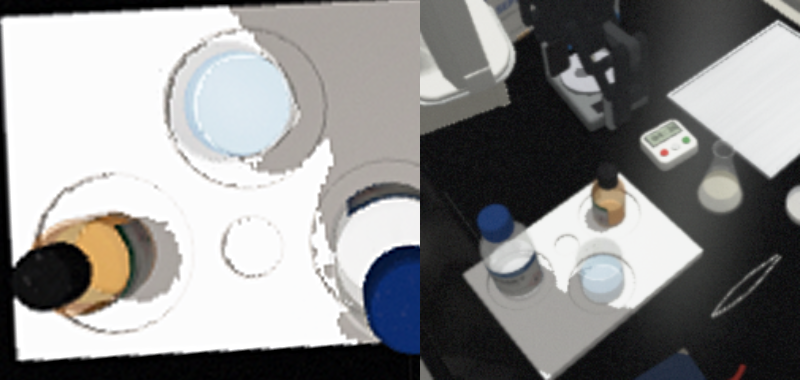

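The three vessels are back upright in their recesses. The gripper hides the vial in the scene view, so I check it from the top camera before handing in.

Run:
```python
from h import *
p,d=grab_frame("top");P,u,v=cloud("top",d);s=(np.hypot(P[:,0]-656,P[:,1]-76)<40)&(P[:,2]>85)&(P[:,2]<105);print(s.sum(),P[s].mean(0))
o=observe();print(o["time_s"])
if s.sum()>30: print(close_job())
```

```text
68 [654.95032781  76.28513454  95.16498757]
43.25
the job is handed in; nothing more can be done
None
```

The job is done and handed in at 43 s: the vial stands on the balance pan within about 2 mm of its centre, all three vessels are back upright in their own recesses to within about 2 mm, nothing was knocked over, and the flask was not moved.

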